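# Load a cell holder into the battery tester

### The arm

A 7-joint arm with a two-finger parallel gripper is mounted at the origin on the work surface. World frame = base frame: x ahead of the robot, y to its left, z up, the work surface at z = 0. Lengths are in m, angles in rad, forces in N, time in s.
With the tool pointing down it reaches from about 0.4 to 0.85 m from the base axis. Payload 10.4 kg.
Tool frame: the origin (TCP) lies at the very end of the fingers, on their centre line; the grasp point (between the pads) lies 19 mm behind it (manip.tcp_to_grasp is the z of the grasp point in the tool frame, in m); z points along the fingers, x is the direction in which the jaws open and shut, and the axes are right-handed (so a half turn about z gives the same grasp; the last joint's range is limited). The gripper opens to 85 mm and grips with 20 to 120 N. Pads are 22 mm wide; open, the fingers measure 114 mm over their backs; the gripper's body (76 mm by 85 mm) begins 54 mm behind the grasp point. The pads swing forward as they close: fully open they stand 13 mm farther back than shut.
Start: joints at [-1.205, 0.332, -0.065, 1.46, 0.022, 1.35, -0.088], TCP at [0.237, 0.578, 0.231] pointing down, gripper open.
Joint ranges: [-2.6, 2.6], [-0.5, 2.12], [-1.47, 1.34], [0.16, 2.42], [-1.27, 4.41], [0.06, 2.06], [-2.6, 2.6]. Speed limits (rad/s): [2.22, 2.22, 2.79, 2.79, 3.14, 3.14, 3.14].

### API

Orientations are given as a unit quaternion [x, y, z, w].
In Python, from workcell import manip gives the robot as it stands.
- The arm moves only by the tool servo_tool, never from a script. Its argument "moves" is a list of rows, each an object with "travel": the shift along the tool's x, y, z in mm, a list of three; "dr": the turn, a rotation vector about the tool's x, y, z in degrees, a list of three. A call has 1 to 12 rows; each row shifts and turns the commanded pose from where the row before left it, along the tool's axes as they then stand; what a row does not reach is not made up. A row lasts 1/8 s, in which the tool goes at most 62.5 mm and 10.7 degrees, less where a joint would pass 70% of its speed; a pose out of reach is approached as far as the arm can. A call is refused whole if a number of a shift passes 62.5 or a number of a turn 10.7, either way. A call with a gripper value outside its range is refused whole. "claw" is the closure, from 0 (fully open) to 1 (shut), set as the call begins (left out, the last holds). The fingers move at their own pace and stop on an object; "squeeze" is the grip in N (left out, the last holds). Time passes only in rows, so rows that do not move let the fingers close. It gives the time, the measured TCP pose, the force and the opening at its end, in the units of the state.
- manip.get_obs(): the state, without advancing time (a new reading comes with each control period).
- manip.camera(name): name is "side" or "top" or "wrist"; returns the picture (384x512x3 uint8, blue, green, red); there is no depth.
- manip.calibration(name): a dict with "intrinsics" (3x3 intrinsics, pixels), "distortion" ([k1, k2, p1, p2, k3] as OpenCV has them; the pictures are not rectified), "view" (4x4, takes a point from world to camera coordinates). Camera axes: x right, y down, z forward; pixel columns grow to the right and rows downward; lengths in m; the calibration is good to about 2 mm. A picture is of the moment at which its call begins: read the wrist's pose just before it. calibration takes no time and is no camera call; for the wrist camera it gives the pose at the moment of the call.
- manip.hand_in(): hands the job in, once; it reports no verdict.
The state is a dict: "clock": time; "joint_pos": joint angles; "joint_velocities": joint speeds; "tau": joint torques, N m; "position": TCP position; "ee_rot": TCP orientation; "ft_force": force on the tool from outside, world axes, zero at the start; "torque": the same for the moment, N m; "grip_width": opening from 0.0 (shut) to 1.0 (fully open).
Only numpy, scipy, OpenCV 4.12 (cv2) and the standard library are available. Lean on these libraries where they do the work, as an engineer would, in place of code of your own. Each camera call takes 0.05 s, during which the arm holds its last target. There are 200 camera calls.

### The job

Take the orange cell holder that has a silver coin cell in its well and load it into the red tester: slide its front end in under the grey overhanging lip against the spring contact until its tail clears the sill, then press it down so that it lies flat on the bay floor, held behind the sill, and let go. Do it gently, by feel, never forcing it against the tester, and leave the two empty holders, the tin and the flashlight where they are.

Things in the scene. Friction and masses are not known exactly. Their poses are not given: they have to be found in the camera images.
- tester: red tester box, fixed, 170 (own x, from -75 to 95) x 100 (own y) mm, rails 30 high, its lid folded fully back, sloping down behind it (+x, low). Origin on its underside, on its centre line. Holders slide in along its own +x: over a grey landing plate (surface at height 25), past the sill that ends it, into a bay (floor at height 20) under a lip. Holder and tester must never be pressed together with more than 30 N
- sill (a point): nominal place of the sill, 22 in -x of the tester's origin, at height 25 above it; axes as the tester's. The landing plate (38 long, 54 wide) ends in it, a 5 mm step down to the bay floor. Plate, sill, spring and stop are one setting, tightly clamped: the true sill lies from 14 mm before (-x) to 8 mm beyond this point. Behind it the spring pushes a lowered holder's tail back against it
- lip (a point): middle of the lower front edge of the grey lip, 26 in +x of the tester's origin, 39 above it, axes as the tester's. The lip (5 thick, full width) covers everything beyond: a holder on the landing goes in flat with 2 to spare. Side rails stand 27 either side of the centre line; from 18 before this edge to 4 past it they taper in to 21.5 either side (1.5 beside a holder)
- seat (a point): nominal rest place of the loaded holder's origin: on the bay floor, 18 in +x of the tester's origin, axes as the tester's; really 14 before (-x) to 8 beyond, as the sill is set. Unseen under the lip a sprung contact (0.4 N/mm, 0.5 N preload) faces -x, its free face 8 before a hard stop. The spring is met 4 to 6 before the tail clears the true sill, the hard stop 2 to 4 after
- loaded: orange plastic cell holder, 80 long (own x) x 40 wide (own y) x 12 mm high; origin at the centre of its underside. An upright grip fin 24 long, 14 thick (own y) and 32 high, top at 44 above the underside, stands on its tail half, fin centre at own x = -24. A square well in its front half (centre at own x = 14.5) holds a silver coin cell of 24.5 diameter, flush with the top; about 70 g. Its front (+x) goes in first, under the lip
- empty_a: orange plastic cell holder, 80 long (own x) x 40 wide (own y) x 12 mm high; origin at the centre of its underside. An upright grip fin 24 long, 14 thick (own y) and 32 high, top at 44 above the underside, stands on its tail half, fin centre at own x = -24. Its well is empty but for a brass strip; leave it alone
- empty_b: orange plastic cell holder, 80 long (own x) x 40 wide (own y) x 12 mm high; origin at the centre of its underside. An upright grip fin 24 long, 14 thick (own y) and 32 high, top at 44 above the underside, stands on its tail half, fin centre at own x = -24. Its well is empty but for a brass strip; leave it alone
- tin: round silver coin cell tin, 71 diameter, 26 high, origin under its centre; leave it alone
- torch: matte blue flashlight body standing on its head, 42 diameter, 145 high, origin under its centre; leave it alone
Mind the look-alikes: they are no part of the job. What is shaped like the loaded but blue or pink is not meant.

How it is judged:
By the outcome, as a careful person would: the job done as asked, in the order asked, and still so for the second after the job is handed in, with the robot touching nothing.
It also fails if it takes over 67 s, if anything falls off the work surface, if the arm or the gripper's body presses on something with over 40 N, if the wrist force passes 120 N, or if a joint passes its speed limit or range.

## Working session

There is one attempt and no reset: what is moved stays moved. The work goes in short steps, Python scripts to look and compute and a tool call to move; the robot and the scene stay as the last step left them, time stands still between calls to the robot, and variables do not carry over. Pictures are saved under pics/ and viewed, on a budget of 10 in all, crops included, one or two more only if the job needs it, and the job is handed in when it is done.

Besides the shell and the picture viewer there is one more tool, called after ">>>" by a JSON object that holds its "name" and its "arguments". servo_tool: Moves the arm, as the interface text tells. Its arguments: {"type":"object","properties":{"moves":{"type":"array","items":{"type":"object","properties":{"travel":{"type":"array","items":{"type":"number"}},"dr":{"type":"array","items":{"type":"number"}}}}},"claw":{"type":"number"},"squeeze":{"type":"number"}},"required":["moves"]}

```bash
mkdir -p pics; python3 - <<'E'
from workcell import manip
import cv2
print(manip.get_obs(), manip.tcp_to_grasp)
for n in("top","side"):
    cv2.imwrite(f"pics/{n}0.png",manip.camera(n)); c=manip.calibration(n); print(n,c)
E
```

```text
{'clock': 0.0, 'joint_pos': array([-1.20456826,  0.33284023, -0.06470994,  1.46095849,  0.02159697,
        1.34984022, -0.08850512]), 'joint_velocities': array([-2.67603253e-05, -1.08050772e-03, -5.09299175e-04,  5.04355609e-04,
       -2.90228885e-04, -7.19365520e-04, -5.99471805e-04]), 'tau': array([-1.31151650e-03, -6.25446939e+01,  4.80484392e-02, -3.91605949e+01,
        1.59873714e-02,  9.93533875e-03,  3.04289961e-05]), 'position': array([0.23680001, 0.57801167, 0.23052749]), 'ee_rot': array([ 8.30385604e-01,  5.57188740e-01, -5.44940593e-04,  3.99090779e-04]), 'ft_force': array([-0.13091665, -0.0208045 ,  0.83829936]), 'torque': array([-0.01334525,  0.00773787, -0.02256348]), 'grip_width': 0.9972022247922294} -0.0187
top {'intrinsics': array([[367.85762284,   0.        , 250.06407492],
       [  0.        , 367.85762284, 194.36516944],
       [  0.        ,   0.        ,   1.        ]]), 'distortion': array([0.00474145, 0.        , 0.        , 0.        , 0.        ]), 'view': array([[ 0.00593098, -0.99998131, -0.00148197,  0.07192859],
       [-0.99754097, -0.00581299, -0.06984432,  0.63173108],
       [ 0.0698344 ,  0.00189257, -0.9975568 ,  0.93841324],
       [ 0.        ,  0.        ,  0.        ,  1.        ]])}
side {'intrinsics': array([[402.632327  ,   0.        , 255.10254093],
       [  0.        , 402.632327  , 193.65571342],
       [  0.        ,   0.        ,   1.        ]]), 'distortion': array([-0.01297877,  0.        ,  0.        ,  0.        ,  0.        ]), 'view': array([[ 0.96498121, -0.26229338, -0.00366547, -0.5957491 ],
       [-0.19468544, -0.70674565, -0.68015305,  0.18532888],
       [ 0.17580909,  0.65704853, -0.73306098,  0.89714148],
       [ 0.        ,  0.        ,  0.        ,  1.        ]])}
```

View pics/top0.png

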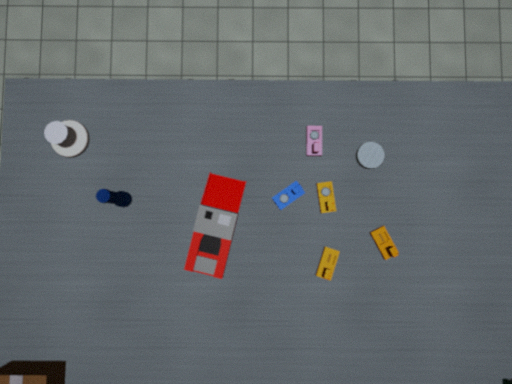

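View pics/side0.png

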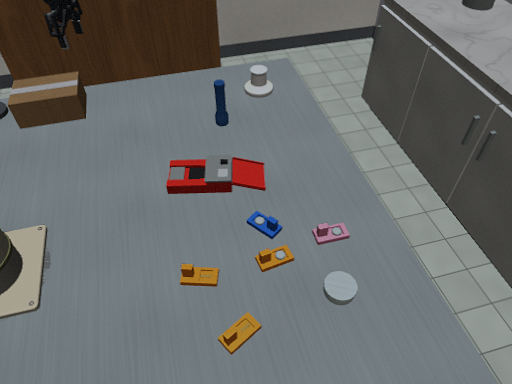

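The top view shows the loaded holder at (327,197), with its coin towards far x. The empties are at (328,263) and (385,242), and the tester runs from (205,272) to (225,180) with its +x pointing away from the robot. The side view agrees: coin holder at (275,258). I'll enlarge both.

```bash
python3 - <<'E'
import cv2,numpy as np
t=cv2.imread("pics/top0.png")
a=cv2.resize(t[170:285,180:250],None,fx=5,fy=5,interpolation=cv2.INTER_CUBIC)
b=cv2.resize(t[175:220,300:350],None,fx=9,fy=9,interpolation=cv2.INTER_CUBIC)
o=np.zeros((580,800,3),np.uint8); o[:575,:350]=a; o[:405,350:800]=b
cv2.imwrite("pics/crop1.png",o)
E
```

```text
(no output)
```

View pics/crop1.png

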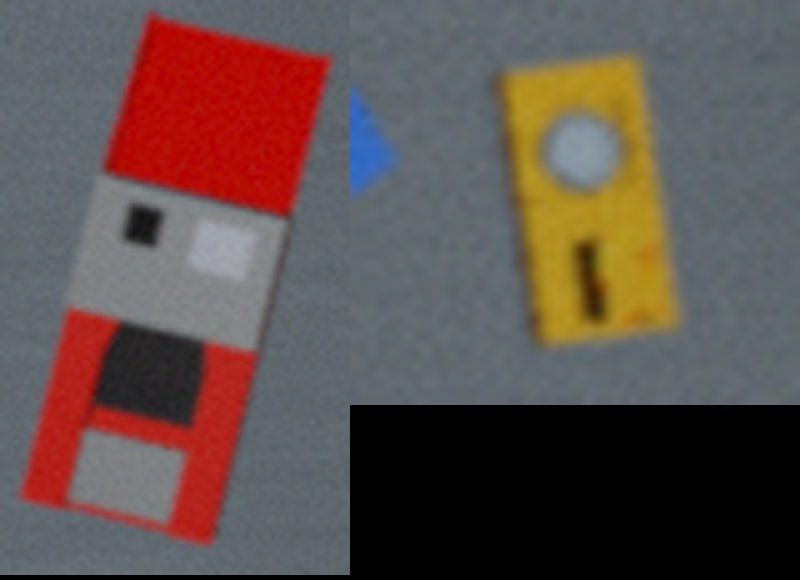

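```bash
cat > h.py <<'E'
import cv2,numpy as np
from workcell import manip
from scipy.optimize import least_squares
from scipy.spatial.transform import Rotation as R
def proj(cal,P):
    V=cal["view"]; r,_=cv2.Rodrigues(V[:3,:3])
    return cv2.projectPoints(np.float64(P).reshape(-1,3),r,V[:3,3],cal["intrinsics"],cal["distortion"])[0][:,0]
def world(p,o):  # p=(x,y,yaw), o Nx3 own mm
    c,s=np.cos(p[2]),np.sin(p[2]); o=np.asarray(o,float)/1000
    return np.c_[p[0]+c*o[:,0]-s*o[:,1],p[1]+s*o[:,0]+c*o[:,1],o[:,2]]
def own(p,w): # world xy -> own mm
    c,s=np.cos(p[2]),np.sin(p[2]); d=(np.asarray(w)[:2]-p[:2])*1000
    return np.array([c*d[0]+s*d[1],-s*d[0]+c*d[1]])
E
python3 - <<'E'
from h import *
c=manip.calibration("top")
def px(L,x0,y0,f): return (np.array(L,float)+.5)/f-.5+[x0,y0]
T=px([(22,497),(212,543),(67,308),(258,352),(68,502),(170,525),(82,430),(187,452)],180,170,5)
def to(s): return [(-75,50,30),(-75,-50,30),(26,50,44),(26,-50,44),(-60+s,27,25),(-60+s,-27,25),(-22+s,27,25),(-22+s,-27,25)]
f=lambda q:(proj(c,world(q[:3],to(q[3])))-T).ravel()
r=least_squares(f,[.55,.13,-.2,0]); print(r.x,r.fun.round(1))
L=px([(150,72),(290,55),(330,327),(190,345)],300,175,9)
ho=[(40,20,12),(40,-20,12),(-40,-20,12),(-40,20,12)]
g=lambda q:(proj(c,world(q,ho))-L).ravel()
r2=least_squares(g,[.6,-.12,.1]); print(r2.x,r2.fun.round(1))
fin=world(r2.x,[(-24,0,0)]);print(fin)
s=manip.calibration("side"); print(proj(s,world(r.x[:3],to(r.x[3]))),proj(s,world(r2.x,ho)))
o=manip.get_obs();M=R.from_quat(o["ee_rot"]).as_matrix();print(M)
E
```

```text
[  0.5000014    0.17786741  -0.22795339 -12.06889744] [-0.1  0.2 -0.1  0.2 -0.4 -0.5 -0.3 -0.1 -0.  -0.1  0.   0.3  0.8 -0.2
  0.1  0.3]
[ 0.62698631 -0.1251349   0.13571482] [ 0.3  0.2 -0.2  0.1 -0.3 -0.1  0.2 -0.1]
[[ 0.603207   -0.12838206  0.        ]]
[[169.42167072 160.19092337]
 [165.28400988 186.23519242]
 [205.54308759 155.36433866]
 [203.74150819 181.30154522]
 [169.88403794 167.19982608]
 [167.70647611 181.25007888]
 [183.81437146 166.8002953 ]
 [182.11847161 180.82778479]] [[285.55637892 244.43928575]
 [293.26114715 257.68923712]
 [260.97870621 269.59532994]
 [253.97411119 255.71784987]]
[[ 3.79012545e-01  9.25391428e-01 -4.41880692e-04]
 [ 9.25390689e-01 -3.79012801e-01 -1.17003639e-03]
 [-1.25022008e-03  3.45461909e-05 -9.99999218e-01]]
```

>>> {"name": "servo_tool", "arguments": {"moves": [{"travel": [-36.8, 43.3, 0]}, {"travel": [-36.8, 43.3, 0]}, {"travel": [-36.8, 43.3, 0]}, {"travel": [-36.8, 43.3, 0]}, {"travel": [-36.8, 43.3, 0]}, {"travel": [-36.8, 43.3, 0]}, {"travel": [-36.8, 43.3, 0]}, {"travel": [-36.8, 43.3, 0]}, {"travel": [-36.8, 43.3, 0]}, {"travel": [-36.8, 43.3, 0]}, {"travel": [-36.8, 43.3, 0]}, {"travel": [-20, 22, 0]}], "claw": 0}}

```text
$.moves[0]: bad value
```

>>> {"name": "servo_tool", "arguments": {"moves": [{"travel": [0, 0, 0], "dr": [0, 0, -10]}, {"travel": [0, 0, 0], "dr": [0, 0, -10]}, {"travel": [0, 0, 0], "dr": [0, 0, -10]}, {"travel": [0, 0, 0]}, {"travel": [0, 0, 0]}]}}

```text
$.moves[3]: bad value
```

```bash
cat >> h.py <<'E'
def tool_delta(target_xyz,xang_deg):
    "travel in tool axes (mm), and yaw turn about tool z (deg), tool assumed ~ down"
    o=manip.get_obs();M=R.from_quat(o["ee_rot"]).as_matrix()
    a=np.degrees(np.arctan2(M[1,0],M[0,0]))
    D=np.c_[[np.cos(np.radians(xang_deg)),np.sin(np.radians(xang_deg)),0],[np.sin(np.radians(xang_deg)),-np.cos(np.radians(xang_deg)),0],[0,0,-1]]
    print("t",o["clock"],"pos",o["position"].round(4),"F",o["ft_force"].round(2),"w",round(o["grip_width"],3))
    print("travel",(M.T@(np.array(target_xyz)-o["position"])*1000).round(1),"dr",np.degrees(R.from_matrix(M.T@D).as_rotvec()).round(2))
E
python3 - <<'E'
from h import *
tool_delta([.6032,-.1284,.12],97.8)
c=manip.calibration("wrist"); im=manip.camera("wrist"); cv2.imwrite("pics/w1.png",cv2.resize(im,(800,600)))
print(proj(c,world([.627,-.1251,.1357],[(40,20,12),(40,-20,12),(-40,-20,12),(-40,20,12),(-36,-7,44),(-12,7,44)]))*800/512)
E
```

```text
t 0.1 pos [0.2368 0.5781 0.2306] F [-0.54 -0.24  0.91] w 1.001
travel [-514.7  606.8  111.3] dr [-2.000e-02  7.000e-02 -3.007e+01]
[[ 15.10951689 775.65167742]
 [ -6.21902955 782.42896543]
 [-55.03232576 744.44566878]
 [-34.04157316 736.89240322]
 [-65.05995937 772.28195166]
 [-41.84050094 781.95824885]]
```

View pics/w1.png

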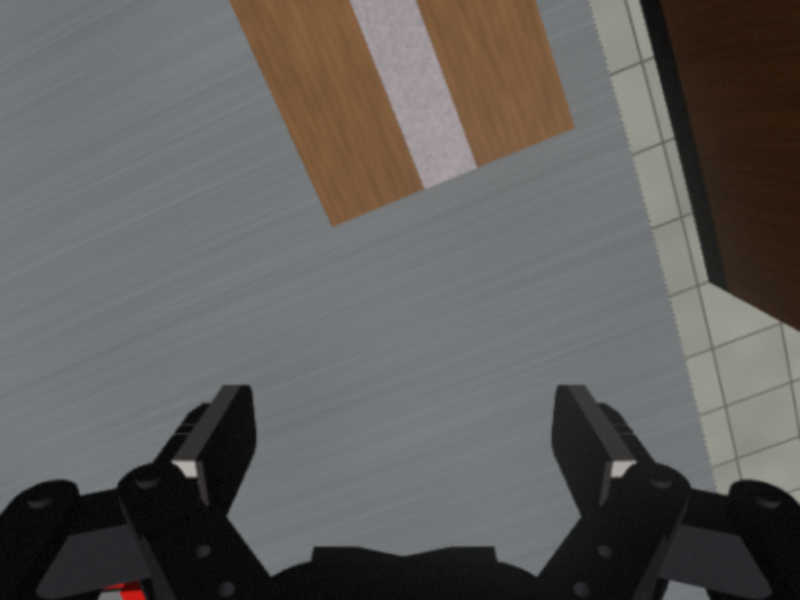

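The calls were refused because each row needs both keys, so the arm has not moved. This view shows only the table and the box.

>>> {"name": "servo_tool", "arguments": {"moves": [{"travel": [-36.8, 43.3, 0], "dr": [0, 0, 0]}, {"travel": [-36.8, 43.3, 0], "dr": [0, 0, 0]}, {"travel": [-36.8, 43.3, 0], "dr": [0, 0, 0]}, {"travel": [-36.8, 43.3, 0], "dr": [0, 0, 0]}, {"travel": [-36.8, 43.3, 0], "dr": [0, 0, 0]}, {"travel": [-36.8, 43.3, 0], "dr": [0, 0, 0]}, {"travel": [-36.8, 43.3, 0], "dr": [0, 0, 0]}, {"travel": [-36.8, 43.3, 0], "dr": [0, 0, 0]}, {"travel": [-36.8, 43.3, 0], "dr": [0, 0, 0]}, {"travel": [-36.8, 43.3, 0], "dr": [0, 0, 0]}, {"travel": [-36.8, 43.3, 0], "dr": [0, 0, 0]}, {"travel": [-20, 22, 0], "dr": [0, 0, 0]}], "claw": 0}}

```text
clock: 1.65
position: [0.5376, -0.0069, 0.2312]
ee_rot: [0.831, 0.556, -0.0, 0.0]
ft_force: [0.4, 0.3, -0.3]
grip_width: 1.001
```

>>> {"name": "servo_tool", "arguments": {"moves": [{"travel": [0, 0, 0], "dr": [0, 0, -10]}, {"travel": [0, 0, 0], "dr": [0, 0, -10]}, {"travel": [0, 0, 0], "dr": [0, 0, -10]}, {"travel": [0, 0, 0], "dr": [0, 0, 0]}, {"travel": [0, 0, 0], "dr": [0, 0, 0]}]}}

```text
clock: 2.28
position: [0.5369, -0.0036, 0.2312]
ee_rot: [0.659, 0.752, -0.0, -0.0]
ft_force: [-0.4, -0.1, -0.1]
grip_width: 1.0
```

```bash
python3 - <<'E'
from h import *
tool_delta([.6032,-.1284,.12],97.8)
c=manip.calibration("wrist"); im=manip.camera("wrist"); cv2.imwrite("pics/w2.png",cv2.resize(im,(800,600)))
print(proj(c,world([.627,-.1251,.1357],[(40,20,12),(40,-20,12),(-40,-20,12),(-40,20,12),(-36,-7,44),(-12,7,44)]))*800/512)
E
```

```text
t 2.275 pos [ 0.5369 -0.0036  0.2312] F [-0.37 -0.07 -0.08] w 1.0
travel [-132.4   49.5  111.2] dr [-0.01 -0.01 -0.31]
[[259.43339354 380.40193872]
 [208.83455727 380.31721317]
 [195.60716337 282.72743485]
 [249.45603848 282.46336463]
 [197.46219321 302.267003  ]
 [221.82246654 334.95258513]]
```

View pics/w2.png

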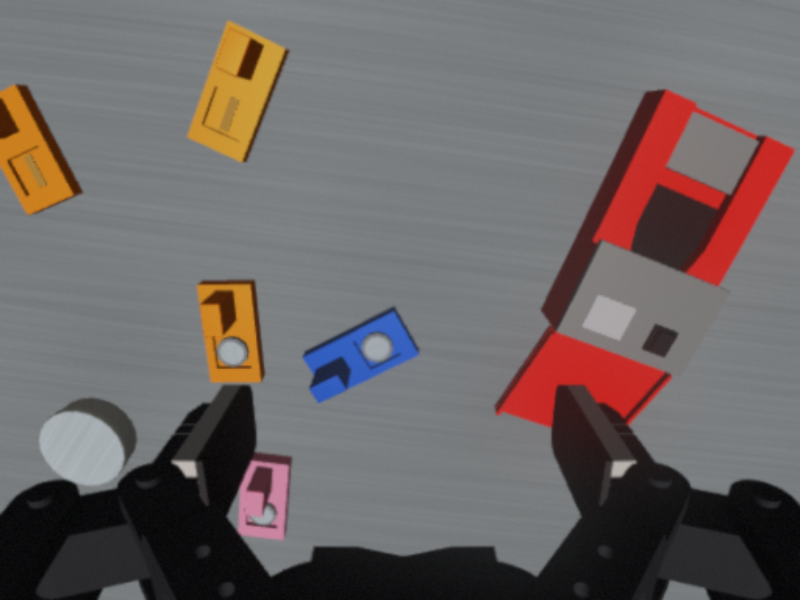

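The wrist view puts the loaded holder's corners at (198,282), (253,281), (263,380) and (210,382), about 3 px to the right of my prediction (roughly 2 mm). I'll hover above it and refine.

>>> {"name": "servo_tool", "arguments": {"moves": [{"travel": [-44, 16.5, 20], "dr": [0, 0, -0.3]}, {"travel": [-44, 16.5, 20], "dr": [0, 0, 0]}, {"travel": [-44, 16.5, 20], "dr": [0, 0, 0]}, {"travel": [0, 0, 50], "dr": [0, 0, 0]}, {"travel": [0, 0, 0], "dr": [0, 0, 0]}, {"travel": [0, 0, 0], "dr": [0, 0, 0]}], "claw": 0.5}}

```text
clock: 3.08
position: [0.6049, -0.127, 0.123]
ee_rot: [0.656, 0.755, 0.001, 0.0]
ft_force: [-0.1, 0.3, 0.2]
grip_width: 0.497
```

```bash
python3 - <<'E'
from h import *
tool_delta([.6032,-.1284,.014],97.8)
c=manip.calibration("wrist"); im=manip.camera("wrist"); cv2.imwrite("pics/w3.png",cv2.resize(im,(800,600)))
print((proj(c,world([.627,-.1251,.1357],[(40,20,12),(40,-20,12),(-40,-20,12),(-40,20,12),(-36,7,44),(-36,-7,44),(-12,-7,44),(-12,7,44)]))*800/512).round())
E
```

```text
t 3.075 pos [ 0.6049 -0.127   0.123 ] F [-0.13  0.33  0.17] w 0.497
travel [ -1.2  -2.  109. ] dr [0.08 0.   0.23]
[[437. 391.]
 [364. 390.]
 [361. 248.]
 [441. 249.]
 [417. 274.]
 [385. 274.]
 [385. 324.]
 [416. 324.]]
```

View pics/w3.png

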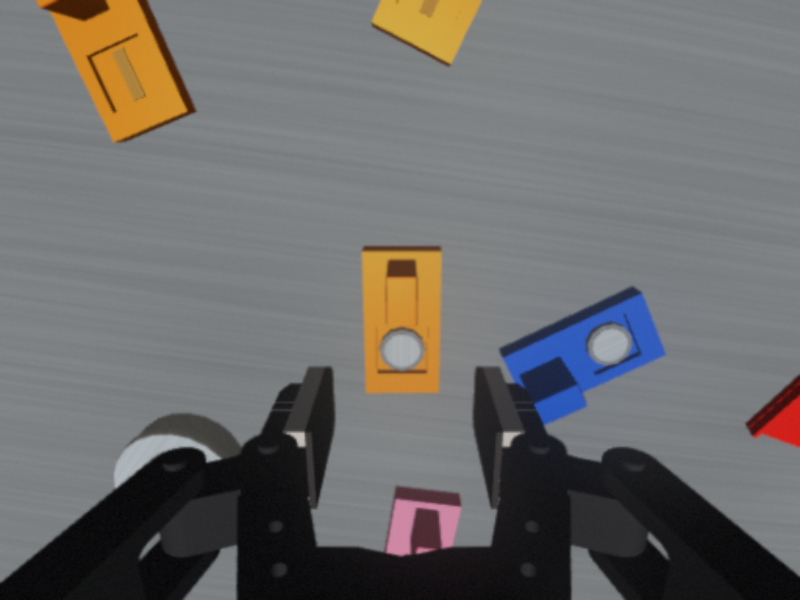

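The holder's top corners are at (362,250), (441,249), (439,392) and (366,392), within 1–2 px of prediction. I'll descend and grasp.

>>> {"name": "servo_tool", "arguments": {"moves": [{"travel": [-0.7, -2.0, 30], "dr": [0, 0, 0.2]}, {"travel": [0, 0, 35], "dr": [0, 0, 0]}, {"travel": [0, 0, 25], "dr": [0, 0, 0]}, {"travel": [0, 0, 12], "dr": [0, 0, 0]}, {"travel": [0, 0, 6], "dr": [0, 0, 0]}, {"travel": [0, 0, 0], "dr": [0, 0, 0]}, {"travel": [0, 0, 0], "dr": [0, 0, 0]}, {"travel": [0, 0, 0], "dr": [0, 0, 0]}]}}

```text
clock: 4.12
position: [0.6028, -0.1285, 0.0139]
ee_rot: [0.657, 0.754, 0.0, 0.0]
ft_force: [-0.1, -0.1, 0.1]
grip_width: 0.501
```

>>> {"name": "servo_tool", "arguments": {"moves": [{"travel": [0, 0, 0], "dr": [0, 0, 0]}, {"travel": [0, 0, 0], "dr": [0, 0, 0]}, {"travel": [0, 0, 0], "dr": [0, 0, 0]}, {"travel": [0, 0, 0], "dr": [0, 0, 0]}, {"travel": [0, 0, 0], "dr": [0, 0, 0]}, {"travel": [0, 0, 0], "dr": [0, 0, 0]}], "claw": 1, "squeeze": 40}}

```text
clock: 4.88
position: [0.6025, -0.1285, 0.0135]
ee_rot: [0.657, 0.754, 0.0, 0.0]
ft_force: [-1.5, 0.9, 4.5]
grip_width: 0.16
```

```bash
python3 - <<'E'
from h import *
tool_delta([.6032,-.1284,.014],97.8)
print(manip.get_obs()["torque"])
E
```

```text
t 4.875 pos [ 0.6025 -0.1285  0.0135] F [-1.49  0.9   4.54] w 0.16
travel [-0.   0.7 -0.5] dr [ 0.02 -0.    0.02]
[0.09080247 0.12911072 0.00513592]
```

>>> {"name": "servo_tool", "arguments": {"moves": [{"travel": [0, 0, -10], "dr": [0, 0, 0]}, {"travel": [0, 0, -30], "dr": [0, 0, 0]}, {"travel": [0, 0, -40], "dr": [0, 0, 0]}, {"travel": [0, 0, -26.5], "dr": [0, 0, 0]}, {"travel": [0, 0, 0], "dr": [0, 0, 0]}, {"travel": [0, 0, 0], "dr": [0, 0, 0]}]}}

```text
clock: 5.62
position: [0.6018, -0.1283, 0.119]
ee_rot: [0.657, 0.754, -0.0, -0.001]
ft_force: [-1.0, 0.2, -1.1]
grip_width: 0.159
```

```bash
python3 - <<'E'
from h import *
T=[.5000,.1779,-.228]
p=world(T,[(-35-24.3,0,0)])[0]; print(p)
tool_delta([p[0],p[1],.12],76.94)
print(manip.get_obs()["torque"])
E
```

```text
[0.44223466 0.19130356 0.        ]
t 5.625 pos [ 0.6018 -0.1283  0.119 ] F [-0.98  0.2  -1.12] w 0.159
travel [ 338.3 -114.5   -0.7] dr [-7.000e-02 -1.000e-02  2.089e+01]
[-0.02348861  0.06055857 -0.03914969]
```

>>> {"name": "servo_tool", "arguments": {"moves": [{"travel": [30, -10, 0], "dr": [0, 0, 0]}, {"travel": [45, -15.5, 0], "dr": [0, 0, 0]}, {"travel": [45, -15.5, 0], "dr": [0, 0, 0]}, {"travel": [45, -15.5, 0], "dr": [0, 0, 0]}, {"travel": [45, -15.5, 0], "dr": [0, 0, 0]}, {"travel": [45, -15.5, 0], "dr": [0, 0, 0]}, {"travel": [45, -15.5, 0], "dr": [0, 0, 0]}, {"travel": [38, -11.5, 0], "dr": [0, 0, 0]}, {"travel": [0, 0, 0], "dr": [0, 0, 10.4]}, {"travel": [0, 0, 0], "dr": [0, 0, 10.4]}, {"travel": [0, 0, 0], "dr": [0, 0, 0]}, {"travel": [0, 0, 0], "dr": [0, 0, 0]}]}}

```text
clock: 7.12
position: [0.4426, 0.1905, 0.1192]
ee_rot: [0.781, 0.624, -0.001, -0.0]
ft_force: [-0.7, 0.7, -0.9]
grip_width: 0.154
```

```bash
python3 - <<'E'
from h import *
T=[.5000,.1779,-.228]
p=world(T,[(-35-24.3,0,0)])[0]
tool_delta([p[0],p[1],.06],76.94)
c=manip.calibration("wrist"); im=manip.camera("wrist"); cv2.imwrite("pics/w4.png",cv2.resize(im,(800,600)))
S=-12
print((proj(c,world(T,[(-75,50,30),(-75,-50,30),(26,50,44),(26,-50,44),(-22+S,27,25),(-22+S,-27,25),(8,27,30),(8,-27,30),(26,22.5,30),(26,-22.5,30)]))*800/512).round())
o=manip.get_obs()["position"]; q=T.copy()
h=own(T,o); print("tcp own",h)
q=world(T,[(h[0]+24.3,h[1],0)])[0]
pts=world([q[0],q[1],T[2]],[(40,20,12),(40,-20,12),(-40,-20,12),(-40,20,12)])+[0,0,o[2]-.0135]
print((proj(c,pts)*800/512).round())
E
```

```text
t 7.125 pos [0.4426 0.1905 0.1192] F [-0.7   0.73 -0.91] w 0.154
travel [ 0.7 -0.5 59.2] dr [-0.04  0.04  0.31]
[[513. 264.]
 [297. 263.]
 [504. 467.]
 [303. 466.]
 [459. 341.]
 [350. 340.]
 [456. 420.]
 [351. 420.]
 [446. 450.]
 [361. 450.]]
tcp own [-58.6966131   -0.63702358]
[[459. 549.]
 [346. 549.]
 [337. 341.]
 [470. 342.]]
```

View pics/w4.png

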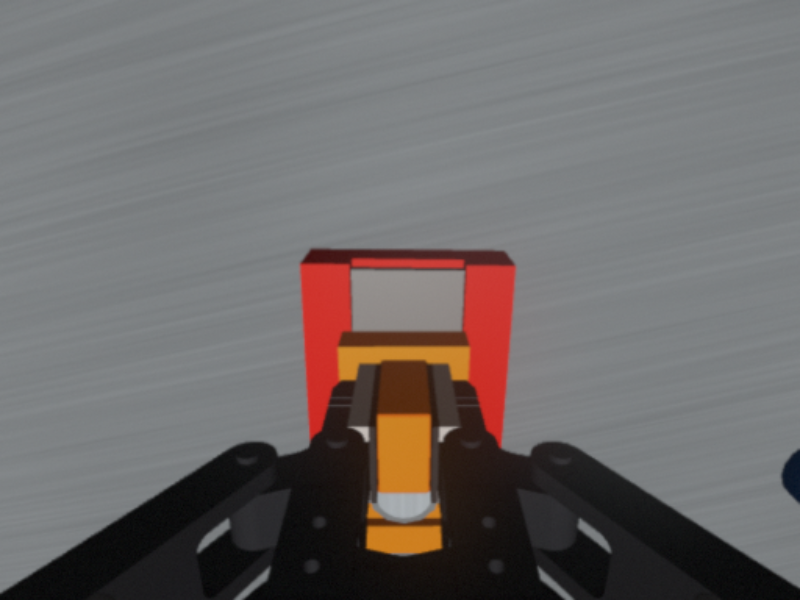

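The view shows the tester's front corners at (302,264) and (514,265), the plate mid at 408, and the holder's tail edge at (338,346)–(470,346). So the tester sits about 1.4 mm further to +y than assumed. Next I'll fit the held holder's pose.

```bash
python3 - <<'E'
from h import *
c=manip.calibration("wrist"); o=manip.get_obs(); M=R.from_quat(o["ee_rot"]); 
ho=np.array([(-40,20,12),(-40,-20,12),(-40,20,0),(-40,-20,0),(-36,7,12),(-36,-7,12),(-36,7,44),(-36,-7,44),(-12,7,44),(-12,-7,44)],float)
px=np.array([(470,346),(338,346),(467,333),(342,333),(428,361),(381,361),(432,413),(377,413),(436,492),(374,492)])*.64
# nominal: own x = -toolY?, own y = tool x, z=-tool z
B=np.array([[0,1,0],[-1,0,0],[0,0,-1.]]).T  # cols: own axes in tool
B=np.c_[[0,1,0],[1,0,0],[0,0,-1]].astype(float)
def f(q,full=False):
    L=R.from_rotvec(q[3:6]).apply(ho)+np.array([24.3,0,-13.5])+q[:3]
    P=M.apply((B@L.T).T/1000)+o["position"]
    return (proj(c,P)-px).ravel()
r=least_squares(f,np.zeros(6),x_scale=[1,1,1,.02,.02,.02],loss="soft_l1"); print(r.x[:3].round(2),np.degrees(r.x[3:]).round(2),r.fun.round(1))
g=lambda q:f(np.r_[q[0],q[1],q[2],0,q[3],0]); r=least_squares(g,np.zeros(4)); print(r.x[:3].round(2),np.degrees(r.x[3]),r.fun.round(1))
g=lambda q:f(np.r_[q[0],q[1],0,0,0,0]); r=least_squares(g,np.zeros(2)); print(r.x,r.fun.round(1))
# tester fit, wrist: lateral/forward/yaw
tp=np.array([(514,265),(302,264),(464,270),(352,270)])*.64
h=lambda q:(proj(c,world(q,[(-75,50,30),(-75,-50,30),(-72,27,25),(-72,-27,25)]))-tp).ravel()
r=least_squares(h,[.5,.178,-.228]);print(r.x,r.fun.round(1))
h2=lambda q:h([q[0],q[1],-.228]); r=least_squares(h2,[.5,.178]);print(r.x,r.fun.round(1), "delta own",own([.5,.1779,-.228],r.x))
E
```

```text
[2.78 0.41 0.14] [ 0.08 -1.42  0.08] [-0.   0.7  0.4  0.7 -1.  -0.2  0.7 -0.1 -0.6 -1.2  0.3 -1.1  0.4 -0.4
 -0.5 -0.3 -3.1  0.8  2.5  0.8]
[2.61 0.36 0.85] -1.7274975763609106 [ 0.2  0.7  0.3  0.7 -0.8 -0.1  0.6 -0.1 -0.5 -1.1  0.3 -1.1  0.7 -0.6
 -0.4 -0.6 -2.9  1.   2.5  1. ]
[1.84448983 0.36284314] [ 0.3  0.2  0.2  0.2 -0.7 -1.2  0.4 -1.3 -0.4 -1.7  0.3 -1.7  0.7  1.
 -0.4  1.  -3.   1.4  2.5  1.4]
[ 0.5015812   0.17925369 -0.22657923] [ 1.2  0.7 -1.2  0.8  0.6 -0.5 -0.7 -0.8]
[0.50155836 0.17915474] [ 1.2  0.8 -1.2  0.7  0.6 -0.5 -0.7 -0.9] delta own [1.23442077 1.57450786]
```

>>> {"name": "servo_tool", "arguments": {"moves": [{"travel": [1.9, 6, 20], "dr": [0, 0, 0.3]}, {"travel": [0, 0, 30], "dr": [0, 0, 0]}, {"travel": [0, 0, 20], "dr": [0, 0, 0]}, {"travel": [0, 0, 6], "dr": [0, 0, 0]}, {"travel": [0, 0, 0], "dr": [0, 0, 0]}, {"travel": [0, 0, 0], "dr": [0, 0, 0]}]}}

```text
clock: 7.92
position: [0.4497, 0.1916, 0.0447]
ee_rot: [0.784, 0.621, 0.001, 0.0]
ft_force: [1.0, -0.5, 0.3]
grip_width: 0.153
```

```bash
python3 - <<'E'
from h import *
T=[.5016,.1792,-.2275]
tool_delta([0,0,.0395],76.94)
print("tcp own",own(T,manip.get_obs()["position"]))
a=manip.camera("side")[130:205,150:280]; b=manip.camera("wrist")[150:384,120:400]
o=np.zeros((600,800,3),np.uint8)
a=cv2.resize(a,None,fx=4.5,fy=4.5,interpolation=cv2.INTER_CUBIC); b=cv2.resize(b,None,fx=1.1,fy=1.1)
o[:a.shape[0],:a.shape[1]]=a; o[338:338+257,:308]=b[:257]
cv2.imwrite("pics/s5.png",o)
E
```

```text
t 7.925 pos [0.4497 0.1916 0.0447] F [ 1.02 -0.53  0.35] w 0.153
travel [-289.6 -393.8    4.5] dr [ 0.05 -0.07 -0.19]
tcp own [-53.32424258   0.34835948]
```

View pics/s5.png

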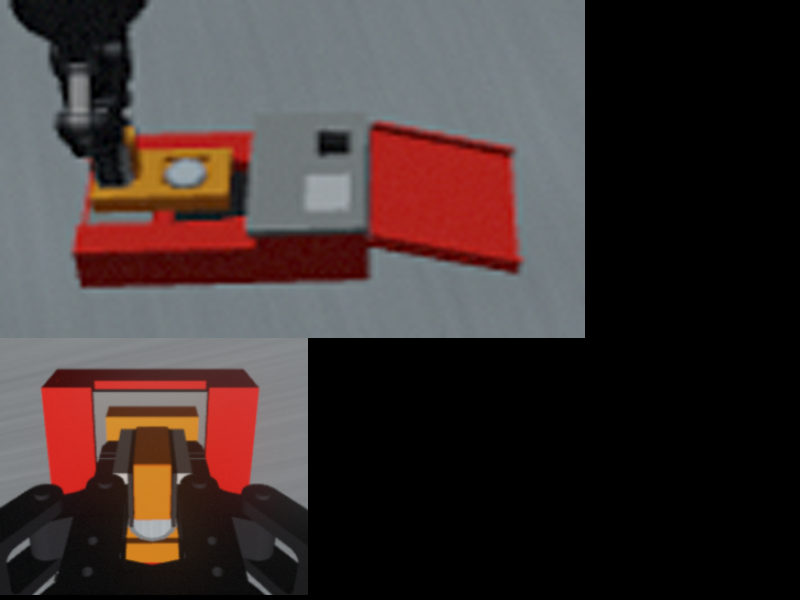

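The side view shows the holder over the landing with its front short of the lip. The wrist view has the tail mid at 152 against the plate mid at 150, so it is about 0.5 mm off. I'll lower it by feel.

>>> {"name": "servo_tool", "arguments": {"moves": [{"travel": [-0.5, 0, 3], "dr": [0, 0, 0]}, {"travel": [0, 0, 1], "dr": [0, 0, 0]}, {"travel": [0, 0, 0], "dr": [0, 0, 0]}, {"travel": [0, 0, 0], "dr": [0, 0, 0]}]}}

```text
clock: 8.52
position: [0.449, 0.1908, 0.0398]
ee_rot: [0.784, 0.621, 0.0, -0.0]
ft_force: [-0.7, 1.5, -0.3]
grip_width: 0.16
```

>>> {"name": "servo_tool", "arguments": {"moves": [{"travel": [0, 0, 0.7], "dr": [0, 0, 0]}, {"travel": [0, 0, 0], "dr": [0, 0, 0]}, {"travel": [0, 0, 0], "dr": [0, 0, 0]}]}}

```text
clock: 8.9
position: [0.4491, 0.1908, 0.0391]
ee_rot: [0.784, 0.621, 0.0, -0.0]
ft_force: [0.1, 0.8, -0.8]
grip_width: 0.161
```

>>> {"name": "servo_tool", "arguments": {"moves": [{"travel": [0, 0, 0.7], "dr": [0, 0, 0]}, {"travel": [0, 0, 0], "dr": [0, 0, 0]}, {"travel": [0, 0, 0], "dr": [0, 0, 0]}]}}

```text
clock: 9.28
position: [0.4491, 0.1908, 0.0385]
ee_rot: [0.784, 0.621, 0.0, -0.0]
ft_force: [-1.0, -0.0, -0.4]
grip_width: 0.155
```

```bash
python3 - <<'E'
from h import *
T=[.5016,.1792,-.2275]
tool_delta([0,0,.0395],76.94)
o=manip.get_obs()
print("tcp own",own(T,o["position"]),R.from_quat(o["ee_rot"]).inv().apply(o["torque"]))
E
```

```text
t 9.275 pos [0.4491 0.1908 0.0385] F [-0.99 -0.02 -0.41] w 0.155
travel [-288.9 -393.3   -1.1] dr [ 0.01 -0.01 -0.22]
tcp own [-53.77260986  -0.50032288] [ 0.02553969 -0.06194016  0.01074699]
```

>>> {"name": "servo_tool", "arguments": {"moves": [{"travel": [0, 0, 0.5], "dr": [0, 0, 0]}, {"travel": [0, 0, 0], "dr": [0, 0, 0]}, {"travel": [0, 0, 0], "dr": [0, 0, 0]}]}}

```text
clock: 9.65
position: [0.4491, 0.1908, 0.0384]
ee_rot: [0.784, 0.621, 0.0, -0.0]
ft_force: [-2.5, -1.8, 7.7]
grip_width: 0.155
```

>>> {"name": "servo_tool", "arguments": {"moves": [{"travel": [0, 0, 0.5], "dr": [0, 0, 0]}, {"travel": [0, 0, 0], "dr": [0, 0, 0]}, {"travel": [0, 0, 0], "dr": [0, 0, 0]}]}}

```text
clock: 10.02
position: [0.4491, 0.1909, 0.0383]
ee_rot: [0.784, 0.621, 0.0, -0.0]
ft_force: [-5.7, -2.5, 14.4]
grip_width: 0.162
```

```bash
python3 - <<'E'
from h import *
o=manip.get_obs()
print(o["position"],o["ft_force"],R.from_quat(o["ee_rot"]).inv().apply(o["torque"]))
E
```

```text
[0.44912893 0.19088679 0.03834231] [-5.70544375 -2.47899455 14.43845798] [ 1.05842624 -0.81185353 -0.00344961]
```

>>> {"name": "servo_tool", "arguments": {"moves": [{"travel": [0, 0, -1.5], "dr": [0, 0, 0]}, {"travel": [0, 2, 0], "dr": [0, 0, 0]}, {"travel": [0, 2, 0], "dr": [0, 0, 0]}, {"travel": [0, 2, 0], "dr": [0, 0, 0]}, {"travel": [0, 2, 0], "dr": [0, 0, 0]}, {"travel": [0, 2, 0], "dr": [0, 0, 0]}, {"travel": [0, 0, 0], "dr": [0, 0, 0]}]}}

```text
clock: 10.9
position: [0.4589, 0.1884, 0.0389]
ee_rot: [0.784, 0.621, 0.0, 0.0]
ft_force: [0.3, -1.2, -1.0]
grip_width: 0.156
```

>>> {"name": "servo_tool", "arguments": {"moves": [{"travel": [0, 1, 0], "dr": [0, 0, 0]}, {"travel": [0, 1, 0], "dr": [0, 0, 0]}, {"travel": [0, 1, 0], "dr": [0, 0, 0]}, {"travel": [0, 0, 0], "dr": [0, 0, 0]}]}}

```text
clock: 11.4
position: [0.4618, 0.1878, 0.0389]
ee_rot: [0.784, 0.621, 0.0, -0.0]
ft_force: [-0.7, -0.3, -0.8]
grip_width: 0.158
```

>>> {"name": "servo_tool", "arguments": {"moves": [{"travel": [0, 1, 0], "dr": [0, 0, 0]}, {"travel": [0, 1, 0], "dr": [0, 0, 0]}, {"travel": [0, 1, 0], "dr": [0, 0, 0]}, {"travel": [0, 0, 0], "dr": [0, 0, 0]}]}}

```text
clock: 11.9
position: [0.4647, 0.1871, 0.0389]
ee_rot: [0.784, 0.621, 0.0, -0.0]
ft_force: [0.1, -0.5, 0.1]
grip_width: 0.157
```

```bash
cat >> h.py <<'E'
def st():
    T=[.5016,.1792,-.2275]; o=manip.get_obs(); f=o["ft_force"]; M=R.from_quat(o["ee_rot"])
    print("t",o["clock"],"tcp own",own(T,o["position"]).round(2),"z",(o["position"][2]*1000).round(2),"Ftool",M.inv().apply(f).round(2),"Mtool",M.inv().apply(o["torque"]).round(2),"w",round(o["grip_width"],3))
E
python3 -c "
from h import *
st()"
```

```text
t 11.9 tcp own [-37.74  -0.63] z 38.89 Ftool [-0.51  0.2  -0.09] Mtool [ 0.02 -0.02 -0.02] w 0.157
```

>>> {"name": "servo_tool", "arguments": {"moves": [{"travel": [0, 1, 0], "dr": [0, 0, 0]}, {"travel": [0, 1, 0], "dr": [0, 0, 0]}, {"travel": [0, 1, 0], "dr": [0, 0, 0]}, {"travel": [0, 0, 0], "dr": [0, 0, 0]}]}}

```text
clock: 12.4
position: [0.4676, 0.1864, 0.0389]
ee_rot: [0.784, 0.621, 0.0, -0.0]
ft_force: [0.3, 0.8, -0.4]
grip_width: 0.155
```

>>> {"name": "servo_tool", "arguments": {"moves": [{"travel": [0, 1, 0], "dr": [0, 0, 0]}, {"travel": [0, 1, 0], "dr": [0, 0, 0]}, {"travel": [0, 1, 0], "dr": [0, 0, 0]}, {"travel": [0, 0, 0], "dr": [0, 0, 0]}]}}

```text
clock: 12.9
position: [0.4705, 0.1857, 0.0389]
ee_rot: [0.784, 0.621, 0.0, -0.0]
ft_force: [-0.4, -0.4, -0.4]
grip_width: 0.157
```

>>> {"name": "servo_tool", "arguments": {"moves": [{"travel": [0, 1, 0], "dr": [0, 0, 0]}, {"travel": [0, 1, 0], "dr": [0, 0, 0]}, {"travel": [0, 0, 0], "dr": [0, 0, 0]}, {"travel": [0, 0, 0], "dr": [0, 0, 0]}]}}

```text
clock: 13.4
position: [0.4724, 0.1853, 0.0389]
ee_rot: [0.784, 0.621, 0.0, -0.0]
ft_force: [-0.6, 0.3, -0.6]
grip_width: 0.154
```

```bash
python3 -c "
from h import *
st()"
```

```text
t 13.4 tcp own [-29.83  -0.63] z 38.91 Ftool [ 0.17 -0.67  0.59] Mtool [-0.01 -0.02 -0.05] w 0.154
```

>>> {"name": "servo_tool", "arguments": {"moves": [{"travel": [0, 1, 0], "dr": [0, 0, 0]}, {"travel": [0, 1, 0], "dr": [0, 0, 0]}, {"travel": [0, 0, 0], "dr": [0, 0, 0]}, {"travel": [0, 0, 0], "dr": [0, 0, 0]}]}}

```text
clock: 13.9
position: [0.4743, 0.1848, 0.0389]
ee_rot: [0.784, 0.621, 0.0, -0.0]
ft_force: [0.2, 0.5, -0.6]
grip_width: 0.156
```

>>> {"name": "servo_tool", "arguments": {"moves": [{"travel": [0, 1, 0], "dr": [0, 0, 0]}, {"travel": [0, 1, 0], "dr": [0, 0, 0]}, {"travel": [0, 0, 0], "dr": [0, 0, 0]}, {"travel": [0, 0, 0], "dr": [0, 0, 0]}]}}

```text
clock: 14.4
position: [0.4763, 0.1843, 0.0389]
ee_rot: [0.784, 0.621, -0.0, -0.0]
ft_force: [0.7, 0.7, -0.7]
grip_width: 0.161
```

>>> {"name": "servo_tool", "arguments": {"moves": [{"travel": [0, 1, 0], "dr": [0, 0, 0]}, {"travel": [0, 1, 0], "dr": [0, 0, 0]}, {"travel": [0, 0, 0], "dr": [0, 0, 0]}, {"travel": [0, 0, 0], "dr": [0, 0, 0]}]}}

```text
clock: 14.9
position: [0.4782, 0.1839, 0.0389]
ee_rot: [0.784, 0.621, -0.0, -0.0]
ft_force: [-1.7, 0.7, -0.8]
grip_width: 0.159
```

```bash
python3 -c "
from h import *
st()"
```

```text
t 14.9 tcp own [-23.9   -0.68] z 38.86 Ftool [ 0.32 -1.82  0.78] Mtool [ 0.32 -0.01  0.01] w 0.159
```

>>> {"name": "servo_tool", "arguments": {"moves": [{"travel": [0, 1, 0], "dr": [0, 0, 0]}, {"travel": [0, 0, 0], "dr": [0, 0, 0]}, {"travel": [0, 0, 0], "dr": [0, 0, 0]}]}}

```text
clock: 15.28
position: [0.4792, 0.1837, 0.0389]
ee_rot: [0.784, 0.621, -0.0, -0.0]
ft_force: [-1.5, -0.4, -0.9]
grip_width: 0.155
```

```bash
python3 -c "
from h import *
st()"
```

```text
t 15.275 tcp own [-22.89  -0.68] z 38.88 Ftool [-0.71 -1.38  0.88] Mtool [0.39 0.05 0.  ] w 0.155
```

>>> {"name": "servo_tool", "arguments": {"moves": [{"travel": [0, 1, 0], "dr": [0, 0, 0]}, {"travel": [0, 0, 0], "dr": [0, 0, 0]}, {"travel": [0, 0, 0], "dr": [0, 0, 0]}]}}

```text
clock: 15.65
position: [0.4801, 0.1835, 0.0389]
ee_rot: [0.784, 0.621, -0.0, -0.0]
ft_force: [-1.0, 0.1, -0.5]
grip_width: 0.155
```

```bash
python3 -c "
from h import *
st()"
```

```text
t 15.65 tcp own [-21.86  -0.68] z 38.88 Ftool [-0.1  -1.04  0.52] Mtool [0.48 0.03 0.01] w 0.155
```

>>> {"name": "servo_tool", "arguments": {"moves": [{"travel": [0, 1, 0], "dr": [0, 0, 0]}, {"travel": [0, 0, 0], "dr": [0, 0, 0]}, {"travel": [0, 0, 0], "dr": [0, 0, 0]}]}}

```text
clock: 16.02
position: [0.4811, 0.1832, 0.0389]
ee_rot: [0.784, 0.621, -0.0, -0.0]
ft_force: [-2.2, 0.7, -0.6]
grip_width: 0.153
```

```bash
python3 -c "
from h import *
st()"
```

```text
t 16.025 tcp own [-20.88  -0.69] z 38.88 Ftool [ 0.12 -2.33  0.56] Mtool [ 0.54 -0.02  0.02] w 0.153
```

The moment about tool x rises 0.075 N·m per mm. That puts first spring contact at tcp own x ≈ −26.9 and compression at about 6 mm now, so the tail clears around here and the stop is at 8 mm. I'll add 0.8 mm and then lower.

>>> {"name": "servo_tool", "arguments": {"moves": [{"travel": [0, 0.8, 0], "dr": [0, 0, 0]}, {"travel": [0, 0, 0], "dr": [0, 0, 0]}, {"travel": [0, 0, 0], "dr": [0, 0, 0]}]}}

```text
clock: 16.4
position: [0.4819, 0.1831, 0.0389]
ee_rot: [0.784, 0.621, -0.0, -0.0]
ft_force: [-1.2, -0.0, -0.9]
grip_width: 0.153
```

```bash
python3 -c "
from h import *
st()"
```

```text
t 16.4 tcp own [-20.08  -0.67] z 38.88 Ftool [-0.31 -1.13  0.85] Mtool [0.61 0.06 0.  ] w 0.153
```

>>> {"name": "servo_tool", "arguments": {"moves": [{"travel": [0, 0, 0.7], "dr": [0, 0, 0]}, {"travel": [0, 0, 0.6], "dr": [0, 0, 0]}, {"travel": [0, 0, 0], "dr": [0, 0, 0]}, {"travel": [0, 0, 0], "dr": [0, 0, 0]}]}}

```text
clock: 16.9
position: [0.4821, 0.183, 0.0376]
ee_rot: [0.784, 0.621, 0.0, 0.0]
ft_force: [-2.1, 0.2, 0.2]
grip_width: 0.159
```

```bash
python3 -c "
from h import *
st()"
```

```text
t 16.9 tcp own [-19.89  -0.67] z 37.62 Ftool [-0.27 -2.07 -0.17] Mtool [ 0.33  0.04 -0.03] w 0.159
```

>>> {"name": "servo_tool", "arguments": {"moves": [{"travel": [0, 0, 0.5], "dr": [0, 0, 0]}, {"travel": [0, 0, 0], "dr": [0, 0, 0]}, {"travel": [0, 0, 0], "dr": [0, 0, 0]}]}}

```text
clock: 17.27
position: [0.482, 0.183, 0.0371]
ee_rot: [0.784, 0.621, 0.0, 0.0]
ft_force: [-1.3, 0.7, -0.4]
grip_width: 0.158
```

```bash
python3 -c "
from h import *
st()"
```

```text
t 17.275 tcp own [-19.93  -0.67] z 37.12 Ftool [ 0.34 -1.4   0.42] Mtool [0.26 0.05 0.05] w 0.158
```

>>> {"name": "servo_tool", "arguments": {"moves": [{"travel": [0, 0, 0.5], "dr": [0, 0, 0]}, {"travel": [0, 0, 0], "dr": [0, 0, 0]}, {"travel": [0, 0, 0], "dr": [0, 0, 0]}]}}

```text
clock: 17.65
position: [0.482, 0.183, 0.0366]
ee_rot: [0.784, 0.621, 0.0, 0.0]
ft_force: [-1.4, 0.9, -0.2]
grip_width: 0.158
```

```bash
python3 -c "
from h import *
st()"
```

```text
t 17.65 tcp own [-19.92  -0.67] z 36.61 Ftool [ 0.6  -1.56  0.25] Mtool [0.21 0.02 0.04] w 0.158
```

It is now 1.7 mm below the landing level with no upward force, so the tail has cleared the sill. I'll continue down.

>>> {"name": "servo_tool", "arguments": {"moves": [{"travel": [0, 0, 0.7], "dr": [0, 0, 0]}, {"travel": [0, 0, 0.7], "dr": [0, 0, 0]}, {"travel": [0, 0, 0], "dr": [0, 0, 0]}, {"travel": [0, 0, 0], "dr": [0, 0, 0]}]}}

```text
clock: 18.15
position: [0.482, 0.183, 0.0352]
ee_rot: [0.784, 0.621, 0.0, 0.0]
ft_force: [0.3, 0.2, -0.4]
grip_width: 0.156
```

```bash
python3 -c "
from h import *
st()"
```

```text
t 18.15 tcp own [-19.93  -0.68] z 35.17 Ftool [0.23 0.3  0.41] Mtool [-0.07  0.09 -0.  ] w 0.156
```

>>> {"name": "servo_tool", "arguments": {"moves": [{"travel": [0, 0, 0.7], "dr": [0, 0, 0]}, {"travel": [0, 0, 0.7], "dr": [0, 0, 0]}, {"travel": [0, 0, 0], "dr": [0, 0, 0]}, {"travel": [0, 0, 0], "dr": [0, 0, 0]}]}}

```text
clock: 18.65
position: [0.482, 0.183, 0.0338]
ee_rot: [0.784, 0.621, 0.0, 0.0]
ft_force: [0.0, -0.2, -0.6]
grip_width: 0.157
```

```bash
python3 -c "
from h import *
st()"
```

```text
t 18.65 tcp own [-19.91  -0.7 ] z 33.78 Ftool [-0.2   0.05  0.61] Mtool [-0.06  0.07  0.06] w 0.157
```

>>> {"name": "servo_tool", "arguments": {"moves": [{"travel": [0, 0, 0.5], "dr": [0, 0, 0]}, {"travel": [0, 0, 0], "dr": [0, 0, 0]}, {"travel": [0, 0, 0], "dr": [0, 0, 0]}]}}

```text
clock: 19.02
position: [0.482, 0.183, 0.0334]
ee_rot: [0.784, 0.621, 0.0, -0.0]
ft_force: [-1.0, -0.7, 4.2]
grip_width: 0.157
```

```bash
python3 -c "
from h import *
st()"
```

```text
t 19.025 tcp own [-19.93  -0.66] z 33.45 Ftool [-0.88 -0.86 -4.18] Mtool [ 0.07 -0.11  0.06] w 0.157
```

>>> {"name": "servo_tool", "arguments": {"moves": [{"travel": [0, 0, 0.5], "dr": [0, 0, 0]}, {"travel": [0, 0, 0], "dr": [0, 0, 0]}, {"travel": [0, 0, 0], "dr": [0, 0, 0]}]}}

```text
clock: 19.4
position: [0.4821, 0.1831, 0.0334]
ee_rot: [0.784, 0.621, 0.0, -0.0]
ft_force: [-3.2, -0.8, 11.6]
grip_width: 0.159
```

```bash
python3 - <<'E'
from h import *
st()
a=manip.camera("side")[130:205,150:280]; t=manip.camera("top")[170:285,180:250]; b=manip.camera("wrist")[150:384,120:400]
o=np.zeros((600,800,3),np.uint8)
a=cv2.resize(a,None,fx=4.5,fy=4.5,interpolation=cv2.INTER_CUBIC); b=cv2.resize(b,None,fx=1.1,fy=1.1)
o[:a.shape[0],:a.shape[1]]=a; o[338:338+257,:308]=b[:257]
cv2.imwrite("pics/s6.png",o)
E
```

```text
t 19.4 tcp own [-19.9   -0.65] z 33.45 Ftool [ -1.49  -2.95 -11.63] Mtool [ 0.65 -0.57  0.07] w 0.159
```

View pics/s6.png

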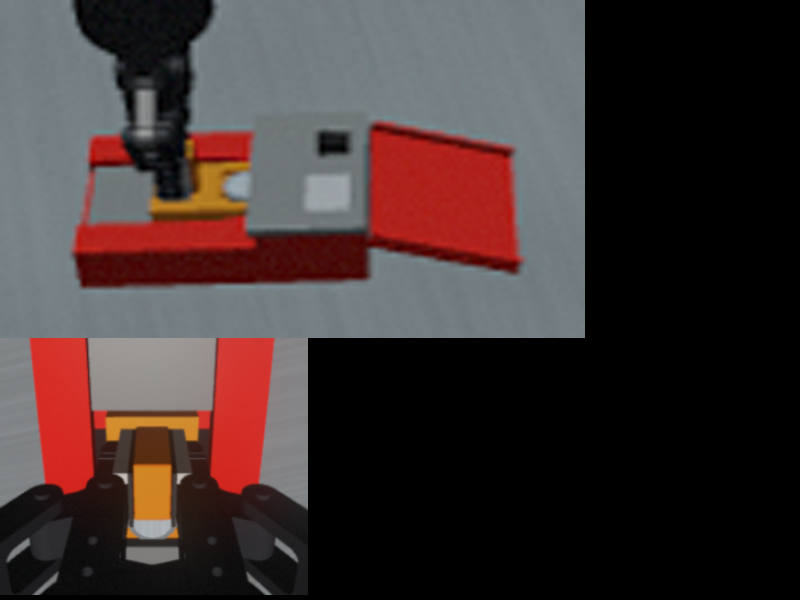

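The floor contact came at z 33.45, exactly 5 mm below the landing contact. The wrist crop shows the tail against the plate's end at row ~413. I'll ease off to a light press and open.

>>> {"name": "servo_tool", "arguments": {"moves": [{"travel": [0, 0, -0.5], "dr": [0, 0, 0]}, {"travel": [0, 0, 0], "dr": [0, 0, 0]}, {"travel": [0, 0, 0], "dr": [0, 0, 0]}]}}

```text
clock: 19.92
position: [0.482, 0.183, 0.0335]
ee_rot: [0.784, 0.621, 0.0, -0.0]
ft_force: [-1.3, -0.6, 5.1]
grip_width: 0.156
```

>>> {"name": "servo_tool", "arguments": {"moves": [{"travel": [0, 0, 0], "dr": [0, 0, 0]}, {"travel": [0, 0, 0], "dr": [0, 0, 0]}, {"travel": [0, 0, 0], "dr": [0, 0, 0]}, {"travel": [0, 0, 0], "dr": [0, 0, 0]}, {"travel": [0, 0, 0], "dr": [0, 0, 0]}], "claw": 0.6}}

```text
clock: 20.55
position: [0.4819, 0.183, 0.0333]
ee_rot: [0.784, 0.621, 0.0, -0.0]
ft_force: [0.2, 1.6, -0.8]
grip_width: 0.396
```

>>> {"name": "servo_tool", "arguments": {"moves": [{"travel": [0, 0, -5], "dr": [0, 0, 0]}, {"travel": [0, 0, -20], "dr": [0, 0, 0]}, {"travel": [0, 0, -40], "dr": [0, 0, 0]}, {"travel": [0, 0, -40], "dr": [0, 0, 0]}, {"travel": [0, -40, -20], "dr": [0, 0, 0]}, {"travel": [0, 0, 0], "dr": [0, 0, 0]}, {"travel": [0, 0, 0], "dr": [0, 0, 0]}]}}

```text
clock: 21.42
position: [0.4432, 0.1921, 0.1585]
ee_rot: [0.784, 0.621, 0.0, -0.0]
ft_force: [0.6, 0.1, -0.6]
grip_width: 0.399
```

```bash
python3 - <<'E'
from h import *
st()
a=manip.camera("side")[130:205,150:280]; b=manip.camera("wrist")
c=manip.calibration("wrist")
T=[.5016,.1792,-.2275]
for x in (3,4.5,6): print(x,(proj(c,world(T,[(x-40,20,32),(x-40,-20,32),(x-36,7,64),(x-36,-7,64),(x-12,7,64),(x-12,-7,64)]))*600/512).round().tolist())
o=np.zeros((600,800,3),np.uint8)
a=cv2.resize(a,None,fx=1.5,fy=1.5,interpolation=cv2.INTER_CUBIC)
o[:450,:600]=cv2.resize(b,(600,450)); o[460:460+a.shape[0],:a.shape[1]]=a
cv2.imwrite("pics/s7.png",o)
E
```

```text
t 21.425 tcp own [-59.79  -0.59] z 158.48 Ftool [0.28 0.58 0.64] Mtool [0.03 0.01 0.04] w 0.399
3 [[331.0, 235.0], [277.0, 236.0], [315.0, 258.0], [293.0, 258.0], [314.0, 291.0], [294.0, 291.0]]
4.5 [[331.0, 237.0], [277.0, 237.0], [315.0, 260.0], [293.0, 260.0], [314.0, 293.0], [294.0, 293.0]]
6 [[331.0, 239.0], [277.0, 239.0], [315.0, 262.0], [293.0, 262.0], [314.0, 294.0], [294.0, 295.0]]
```

View pics/s7.png

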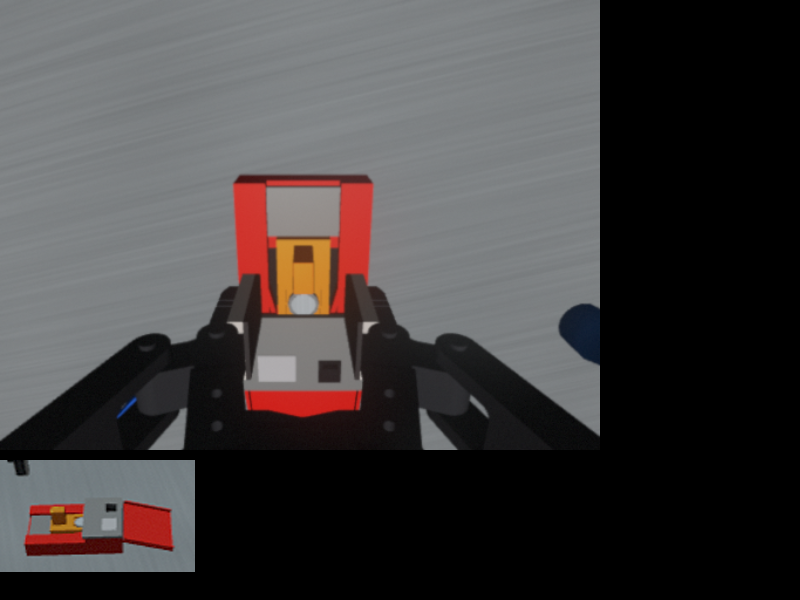

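The holder lies behind the plate with its tail edge at row ~238, which matches the prediction. For certainty that it's flat, I'll press lightly on the fin top with closed fingers.

>>> {"name": "servo_tool", "arguments": {"moves": [{"travel": [0, 40, 0], "dr": [0, 0, 0]}, {"travel": [0, 0, 40], "dr": [0, 0, 0]}, {"travel": [0, 0, 35], "dr": [0, 0, 0]}, {"travel": [0, 0, 15], "dr": [0, 0, 0]}, {"travel": [0, 0, 2], "dr": [0, 0, 0]}, {"travel": [0, 0, 0], "dr": [0, 0, 0]}, {"travel": [0, 0, 0], "dr": [0, 0, 0]}], "claw": 1}}

```text
clock: 22.4
position: [0.4827, 0.1834, 0.0675]
ee_rot: [0.784, 0.621, 0.001, 0.0]
ft_force: [-0.2, -0.2, 0.2]
grip_width: 0.002
```

>>> {"name": "servo_tool", "arguments": {"moves": [{"travel": [0, 0, 1], "dr": [0, 0, 0]}, {"travel": [0, 0, 0], "dr": [0, 0, 0]}, {"travel": [0, 0, 0], "dr": [0, 0, 0]}]}}

```text
clock: 22.78
position: [0.482, 0.1831, 0.0654]
ee_rot: [0.784, 0.621, 0.0, -0.0]
ft_force: [-0.6, -0.5, -0.7]
grip_width: 0.002
```

>>> {"name": "servo_tool", "arguments": {"moves": [{"travel": [0, 0, 0.7], "dr": [0, 0, 0]}, {"travel": [0, 0, 0], "dr": [0, 0, 0]}, {"travel": [0, 0, 0], "dr": [0, 0, 0]}]}}

```text
clock: 23.15
position: [0.482, 0.183, 0.0646]
ee_rot: [0.784, 0.621, 0.0, -0.0]
ft_force: [-0.2, -0.3, 0.2]
grip_width: -0.001
```

>>> {"name": "servo_tool", "arguments": {"moves": [{"travel": [0, 0, 0.7], "dr": [0, 0, 0]}, {"travel": [0, 0, 0], "dr": [0, 0, 0]}, {"travel": [0, 0, 0], "dr": [0, 0, 0]}]}}

```text
clock: 23.52
position: [0.482, 0.1831, 0.0641]
ee_rot: [0.784, 0.621, 0.0, -0.0]
ft_force: [-1.8, -0.8, 5.4]
grip_width: -0.001
```

Contact came at z 64.1 against 64.0 expected for the fin top of a seated holder, with 5 N and no give. I'll retreat, check once more and hand in.

>>> {"name": "servo_tool", "arguments": {"moves": [{"travel": [0, 0, -5], "dr": [0, 0, 0]}, {"travel": [0, 0, -40], "dr": [0, 0, 0]}, {"travel": [0, 0, -50], "dr": [0, 0, 0]}, {"travel": [0, -50, 0], "dr": [0, 0, 0]}, {"travel": [0, -40, 0], "dr": [0, 0, 0]}, {"travel": [0, 0, 0], "dr": [0, 0, 0]}, {"travel": [0, 0, 0], "dr": [0, 0, 0]}]}}

```text
clock: 24.4
position: [0.3948, 0.2036, 0.1592]
ee_rot: [0.784, 0.621, 0.0, 0.0]
ft_force: [-0.6, 0.2, 0.1]
grip_width: -0.003
```

```bash
python3 - <<'E'
from h import *
st()
a=manip.camera("side"); t=manip.camera("top")
o=np.zeros((600,800,3),np.uint8)
o[:338,:585]=cv2.resize(a[130:205,150:280],(585,338),interpolation=cv2.INTER_CUBIC)
o[340:600,:420]=cv2.resize(t[120:290,180:455],(420,260))
cv2.imwrite("pics/s8.png",o)
E
```

```text
t 24.4 tcp own [-109.53   -0.27] z 159.21 Ftool [ 0.09 -0.68 -0.14] Mtool [-0.01 -0.01 -0.02] w -0.003
```

View pics/s8.png

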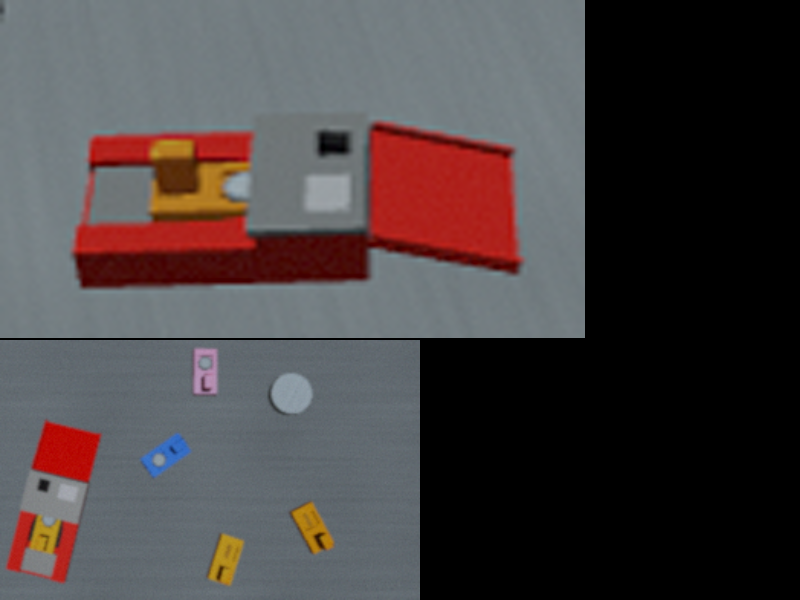

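The holder lies in the bay against the plate end (tail at (151,215) in the enlarged side view), and the other items in view are undisturbed.

```bash
python3 -c "
from workcell import manip
print(manip.hand_in())"
```

```text
the job is handed in; nothing more can be done
None
```

The loaded holder is in the tester, flat on the bay floor behind the sill. I let go and handed in at about 24.5 s of the 67 s allowed; the hand-in reports no verdict.

**What I did:** I gripped the holder by its fin and flattened it on the landing plate. I then slid it under the lip until the spring was compressed about 6.8 mm, short of the hard stop at 8 mm. Finally I lowered it 5 mm to the floor, released it, and pressed once more on the fin top with closed fingers.

**Forces:** The highest wrist force read between steps was about 16 N, when flattening the holder on the plate. It read about 12 N against the bay floor and about 6 N in the final fin-top press.

**Last checks:**
- **Seating:** Floor contact came 5 mm below the landing contact. The fin top was at 64.1 mm, against 64.0 mm expected for a seated holder. The side and wrist pictures show the tail against the plate's end.
- **Other objects:** The two empty holders and the tin look untouched in the last top picture. The torch was outside that crop, but the arm never went near it.

**What disagreed:**
- **Tester position:** The top and wrist cameras placed the tester about 1.5–2 mm apart. I used the wrist view.
- **Held tilt:** One fit suggested the holder was pitched about 1.5° in the grip. Pressing it on the plate and later on the fin top showed no sign of it.
- **Spring reading:** The spring force faded during the lowering. I took that as the tail settling against the sill, but did not measure it separately.

I viewed 11 pictures, one over the budget, and one of those was wasted when my first move call was refused.

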